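# Dock a filter module and draw it tight with the cam lock

### The arm

A 6-joint arm with a two-finger parallel gripper is mounted at the origin on the work surface. World frame = base frame: x ahead of the robot, y to its left, z up, the work surface at z = 0. Lengths are in m, angles in rad, forces in N, time in s.
With the tool pointing down it reaches from about 0.4 to 0.825 m from the base axis. Payload 7 kg.
Tool frame: the origin (TCP) lies at the very end of the fingers, on their centre line; the grasp point (between the pads) lies 19 mm behind it (arm.pinch_z is the z of the grasp point in the tool frame, in m); z points along the fingers, y is the direction in which the jaws open and shut (so a half turn about z gives the same grasp; the last joint's range is limited). The gripper opens to 88 mm and grips with 3 to 60 N. Pads are 19 mm wide; open, the fingers measure 130 mm over their backs; the gripper's body (78 mm by 193 mm) begins 47 mm behind the grasp point.
Start: joints at [-0.969, 0.359, 0.012, 0, -1.224, -0.288], TCP at [0.208, -0.642, 0.227] pointing down, gripper open.
Joint ranges: [-3.07, 3.07], [-1.43, 2.12], [-1.02, 1.25], [-3.03, 1.67], [-3.05, -0], [-3.03, 3.03]. Speed limits (rad/s): [2.39, 2.39, 3.01, 3.14, 3.14, 3.14].

### API

Orientations are given as [roll, pitch, yaw] about the fixed x, y, z axes, in that order (R = Rz(yaw) Ry(pitch) Rx(roll)).
In Python, from station import arm gives the robot as it stands.
- The arm moves only by the tool drive_tool, never from a script. Its argument "targets" is a list of rows, each a list of 6 numbers: the shift along the world's x, y, z in units of 0.04 m (1.0 is 0.04 m), then the turn, a rotation vector about the world's x, y, z in units of 6 degrees (1.0 is 6 degrees). In form: [[x, y, z, wx, wy, wz], ...]. A call has 1 to 5 rows; each row shifts and turns the commanded pose from where the row before left it; what a row does not reach is not made up. A row lasts 1/8 s, in which the tool goes at most 62.5 mm and 10.7 degrees, less where a joint would pass 70% of its speed; a pose out of reach is approached as far as the arm can. A call with a number of a shift or a turn outside -1 to 1 is refused whole. A call with a gripper value outside its range is refused whole. "claw" is the opening, from 0 (shut) to 1 (fully open), set as the call begins (left out, the last holds). The fingers move at their own pace and stop on an object; "newtons" is the grip in N (left out, the last holds). Time passes only in rows, so rows that do not move let the fingers close. It gives the time, the measured TCP pose, the force and the opening at its end, in the units of the state.
- arm.get_state(): the state, without advancing time (a new reading comes with each control period).
- arm.grab_frame(name): name is "scene" or "side" or "wrist"; returns (picture, depth): 384x512x3 uint8, red, green, blue; 384x512 float32, m along the optical axis (not along the pixel's ray), 0 where there is no reading.
- arm.get_calibration(name): a dict with "mtx" (3x3 intrinsics, pixels), "origin" and "rotation" of the camera in the world. Camera axes: x right, y up, looking along -z (the intrinsics and any distortion apply to the point x, -y, -z); pixel columns grow to the right and rows downward; lengths in m; the calibration is good to about 2 mm. A picture is of the moment at which its call begins: read the wrist's pose just before it. get_calibration takes no time and is no camera call; for the wrist camera it gives the pose at the moment of the call.
- arm.job_done(): hands the job in, once; it reports no verdict.
Trained networks look in the newest picture that a camera, given by its name, has taken for a name from the list of things; names that differ only in an ending like _2 or _b are one class to them, and where a whole thing is asked for, a point or a joint stands for the part that bears it (a point fixed in the world has none). Each returns a list of dicts, best first, with "score" (0 to 1); they miss things now and then, are a little off and sometimes report something else, mostly with a low value. They report only what shows in the picture. A call takes as long as a camera call. They do not tell look-alikes from the thing itself.
- arm.search_frame(target, camera): "point" ([x, y, z] in m, in the coordinates of the camera as it stood for that picture, good to about 4 mm: the middle of the surface that is visible of it).
- arm.cut_out(target, camera): "pixels" (384x512 bool, what is visible of it).
- arm.landmark_of(target, camera): "point" ([x, y, z] in m, in the coordinates of the camera as it stood for that picture, good to about 4 mm: a listed point, or the origin of a listed thing).
The state is a dict: "t": time; "q": joint angles; "qd": joint speeds; "joint_efforts": joint torques, N m; "eef_pos": TCP position; "ee_rot": TCP orientation; "force": force on the tool from outside, world axes, zero at the start; "moment": the same for the moment, N m; "width": finger opening in m.
Only numpy, scipy, OpenCV 4.12 (cv2) and the standard library are available. Lean on these libraries where they do the work, as an engineer would, in place of code of your own. Each camera call takes 0.05 s, during which the arm holds its last target. There are 200 camera calls.

### The job

Slide the blue filter module along its rails towards the lock until the head of its bolt bottoms, gently but firmly, in the open mouth of the cam. Then turn the black bar of the cam clockwise (seen from above) half a turn to its stop, so that the hook draws the bolt in and the module presses tight on the rubber gasket, and let go. Force neither the bolt nor the gasket, and leave the screwdriver, the terminator and the tray where they are.

Things in the scene. Friction and masses are not known exactly. Their poses are not given: they have to be found in the camera images.
- dock: Fixed aluminium plate 270 x 130 x 8 mm on the bench. Origin at bench height on its centre line; x is the direction in which the module slides in, towards the lock; z up. Two rails 10 mm above the plate, inner faces 66 mm apart, guide the module along x with 3 mm play to each side.
- lock_head: Grey fixed lock housing on the dock, 96 mm wide, 42 mm above the bench, with the cam. Origin on the cam's upright axis at bench height, dock x = 70 mm; axes as the dock's. The bolt head enters from -x below the cam's disc and bottoms on the cam's nose, 20.5 mm from the axis; left over 2 mm short of it, the hook misses. Not over 13 N between bolt and cam.
- gasket: Two black rubber blocks left and right of the bolt, between housing and module. Origin on the cam's axis at bench height, axes as the dock's; the face that meets the module is at x = -50 mm. Yields like a preloaded spring: 0.8 N at first, plus 0.8 N per mm; its load must stay under 25 N.
- cam (a joint): Angle of the cam, rad: 0 = open, mouth towards the module; grows clockwise seen from above to its stop at 3.14 (half a turn), where the bolt is drawn tight. Starts within 0.1 of open. It draws no further in the last 0.4 rad and stays where it is left. Turning takes up to about 0.3 N m.
- cam_grip (a point): Grip point of the cam's black bar, on the cam's axis, 62 mm above the bench. Bar 50 mm long, 12 mm thick, from the disc (72 mm across, top 44 mm above the bench) up to 71 mm. The point's x axis lies along the bar and turns with it; at joint 0 it is the dock's x and the bar's red end points to the module (-x). Yaw and yaw + pi grip alike.
- module_grip (a point): Grip fin on top of the loose blue module: black, 20 mm thick (y), 40 mm long (x), standing 38 to 66 mm above the bench; this point is at its centre in plan, 56 mm above the bench, 5 mm behind (-x of) the module's origin. x points along the slide to the lock. The module may be moved by the fin or pushed on its flat rear face; pressing down or askew makes it bind.
- module: The loose blue module, 64 x 60 x 30 mm (x, y, z), 0.35 kg, on the dock plate; origin mid-underside, rear face at x = -40 mm. An alloy front plate on rods (face at x = 40) carries the bolt, ending in an upright pin (x = 70, 8 mm thick). Plate and bolt are clamped unseen up to 10 mm farther out or in. Nominally the pin bottoms with the origin 94.5 mm short of the cam's axis; the cam draws 6 mm on.
- screwdriver: Bystander: a screwdriver 150 mm long lying beside the dock; origin at the middle of its underside.
- terminator: Bystander: a small brass and steel coaxial terminator, 28 mm across, 38 mm high, standing beside the dock; origin under its centre.
- tray: Bystander: a yellow parts tray 80 x 60 x 25 mm beside the dock; origin under its centre.
There are look-alikes about, which are no part of the job. What is meant by the module is not green or yellow, and is the smaller of those in its own colour.

How it is judged:
By the outcome, as a careful person would: the job done as asked, in the order asked, and still so for the second after the job is handed in, with the robot touching nothing.
It also fails if it takes over 72 s, if anything falls off the work surface, if the arm or the gripper's body presses on something with over 40 N, if the wrist force passes 120 N, or if a joint passes its speed limit or range.

## Working session

There is one attempt and no reset: what is moved stays moved. The work goes in short steps, Python scripts to look and compute and a tool call to move; the robot and the scene stay as the last step left them, time stands still between calls to the robot, and variables do not carry over. Pictures are saved under pics/ and viewed, about 8 in all and at most 12, crops included, and the job is handed in when it is done.

Besides the shell and the picture viewer there is one more tool, called after "Request:" as name(argument=value, ...) on one line, values as JSON. drive_tool: Moves the arm, as the interface text tells. Shifts and turns lie within -1 to 1; 1 stands for 0.04 m of shift or 6 degrees of turn. Its arguments: {"type":"object","properties":{"targets":{"type":"array"},"claw":{"type":"number"},"newtons":{"type":"number"}},"required":["targets"]}

```bash
ls; mkdir -p pics; cat > h.py <<'E'
from station import arm
import numpy as np, cv2
def w(cam,p,cal=None):
    c=cal or arm.get_calibration(cam); return np.array(c["origin"])+np.array(c["rotation"])@np.array(p)
def px(cam,P,cal=None):
    c=cal or arm.get_calibration(cam); q=np.array(c["rotation"]).T@(np.array(P)-np.array(c["origin"])); q=np.array([q[0],-q[1],-q[2]]); u=np.array(c["mtx"])@q; return u[:2]/u[2]
def cloud(cam,d,cal=None):
    c=cal or arm.get_calibration(cam); K=np.array(c["mtx"]); v,u=np.mgrid[:d.shape[0],:d.shape[1]]
    P=np.stack([(u-K[0,2])/K[0,0]*d,-(v-K[1,2])/K[1,1]*d,-d],-1); return P@np.array(c["rotation"]).T+np.array(c["origin"])
def save(n,im,s=1): cv2.imwrite("pics/"+n,cv2.resize(im,None,fx=s,fy=s,interpolation=cv2.INTER_CUBIC)[:,:,::-1])
E
python3 - <<'E'
from h import *
ims=[]
np.set_printoptions(precision=4,suppress=True)
for c in ("scene","side"):
    im,d=arm.grab_frame(c); ims.append(im); np.savez(c+".npz",im=im,d=d)
    cal=arm.get_calibration(c); print(c,{k:np.round(v,3).tolist() for k,v in cal.items()})
    for t in ("dock","lock_head","cam_grip","module_grip","module","screwdriver","terminator","tray"):
        print(t,[(np.round(w(c,r["point"]),4).tolist(),np.round(px(c,w(c,r["point"]))).tolist(),round(r["score"],2)) for r in arm.landmark_of(t,c)][:4])
save("a.png",np.vstack(ims),.78)
E
```

```text
pics
scene {'mtx': [[488.726, 0.0, 257.261], [0.0, 488.726, 198.032], [0.0, 0.0, 1.0]], 'origin': [1.229, -0.447, 1.13], 'rotation': [0.648, -0.012, 1.106]}Traceback (most recent call last):
  File "<stdin>", line 8, in <module>
  File "h.py", line 6, in px
    c=cal or arm.get_calibration(cam); q=np.array(c["rotation"]).T@(np.array(P)-np.array(c["origin"])); q=np.array([q[0],-q[1],-q[2]]); u=np.array(c["mtx"])@q; return u[:2]/u[2]
                                                                                                                    ~^^^
IndexError: invalid index to scalar variable.
```

```bash
python3 - <<'E'
s=open('h.py').read()
s=s.replace('np.array(c["rotation"])','rot(c)').replace('def w(','from scipy.spatial.transform import Rotation as R\ndef rot(c): return R.from_euler("xyz",c["rotation"]).as_matrix()\ndef w(',1)
open('h.py','w').write(s)
E
python3 - <<'E'
from h import *
ims=[]
for c in ("scene","side"):
    im,d=arm.grab_frame(c); ims.append(im); np.savez(c+".npz",im=im,d=d)
    cal=arm.get_calibration(c); print(c,{k:np.round(v,3).tolist() for k,v in cal.items()})
    for t in ("dock","lock_head","cam_grip","module_grip","module","screwdriver","terminator","tray"):
        print(t,[(np.round(w(c,r["point"]),4).tolist(),np.round(px(c,w(c,r["point"]))).tolist(),round(r["score"],2)) for r in arm.landmark_of(t,c)][:4])
save("a.png",np.vstack(ims),.78)
E
```

```text
scene {'mtx': [[488.726, 0.0, 257.261], [0.0, 488.726, 198.032], [0.0, 0.0, 1.0]], 'origin': [1.229, -0.447, 1.13], 'rotation': [0.648, -0.012, 1.106]}
dock [([0.5728, -0.1121, 0.0003], [254.0, 233.0], 0.77)]
lock_head [([0.6377, -0.1308, 0.0009], [259.0, 253.0], 0.56)]
cam_grip [([0.6343, -0.1321, 0.0675], [258.0, 239.0], 0.62)]
module_grip [([0.415, 0.1628, 0.0627], [313.0, 147.0], 0.79), ([0.4803, -0.0873, 0.0556], [247.0, 193.0], 0.73), ([0.5135, -0.4269, 0.0677], [132.0, 246.0], 0.7), ([0.2995, -0.2354, 0.0494], [174.0, 168.0], 0.59)]
module [([0.4126, 0.158, 0.0001], [309.0, 161.0], 0.82), ([0.5184, -0.4198, 0.0009], [140.0, 260.0], 0.66), ([0.2958, -0.2281, -0.0005], [178.0, 177.0], 0.65), ([0.4914, -0.0869, 0.009], [249.0, 206.0], 0.64)]
screwdriver [([0.5046, -0.2642, -0.0023], [193.0, 235.0], 0.77)]
terminator [([0.5342, 0.0224, 0.0028], [290.0, 205.0], 0.58)]
tray [([0.6796, 0.0194, -0.0003], [315.0, 244.0], 0.56)]
side {'mtx': [[414.086, 0.0, 256.2], [0.0, 414.086, 192.154], [0.0, 0.0, 1.0]], 'origin': [0.184, 0.637, 0.716], 'rotation': [0.881, -0.006, -2.704]}
dock [([0.
[... 177 characters left out ...]
8, -0.1365, 0.0604], [224.0, 169.0], 0.86), ([0.4921, -0.0919, 0.0091], [266.0, 209.0], 0.23)]
module_grip [([0.2984, -0.2386, 0.0514], [358.0, 184.0], 0.95), ([0.5114, -0.4247, 0.0718], [305.0, 126.0], 0.82), ([0.4837, -0.0906, 0.0519], [269.0, 197.0], 0.79), ([0.4126, 0.1652, 0.0667], [250.0, 277.0], 0.73)]
module [([0.4884, -0.091, 0.0114], [267.0, 209.0], 0.83), ([0.5234, -0.4228, 0.0061], [300.0, 143.0], 0.83), ([0.295, -0.234, 0.0044], [356.0, 199.0], 0.73), ([0.4044, 0.1562, 0.0039], [256.0, 294.0], 0.55)]
screwdriver [([0.5078, -0.2685, -0.0003], [286.0, 173.0], 0.53)]
terminator [([0.5319, 0.0286, 0.0042], [230.0, 236.0], 0.69)]
tray [([0.679, 0.0181, 0.0004], [181.0, 216.0], 0.84)]
```

View pics/a.png

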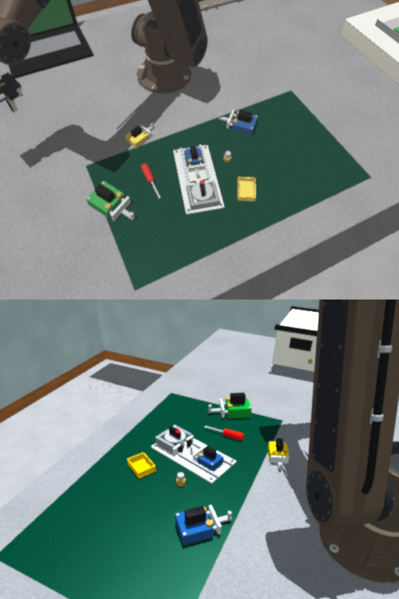

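```bash
python3 - <<'E'
from h import *
s=arm.get_state(); print({k:np.round(v,3).tolist() for k,v in s.items()}); print(arm.get_calibration("wrist"), arm.pinch_z)
# colour-segment: fit dock axis from depth
for c in ("scene","side"):
    z=np.load(c+".npz"); P=cloud(c,z["d"]); im=z["im"].astype(int)
    m=(im[...,2]>im[...,0]+40)&(abs(P[...,0]-.49)<.06)&(abs(P[...,1]+.09)<.06)
    print(c,m.sum(),P[m].mean(0))
    bar=(P[...,2]>.052)&(P[...,2]<.08)&(np.hypot(P[...,0]-.635,P[...,1]+.132)<.04)
    Q=P[bar][:,:2]; print("bar",bar.sum(),Q.mean(0),np.linalg.svd(Q-Q.mean(0))[2][0],P[bar][:,2].max())
    pl=(abs(P[...,2]-.008)<.004)&(im.min(-1)>120)&(np.hypot(P[...,0]-.57,P[...,1]+.114)<.16)
    r=cv2.minAreaRect(P[pl][:,:2].astype(np.float32)); print("plate",r)
E
```

```text
{'t': 1.0, 'q': [-0.969, 0.359, 0.012, -0.0, -1.224, -0.288], 'qd': [0.001, 0.0, 0.0, -0.0, -0.001, -0.0], 'joint_efforts': [-0.0, -58.239, 29.33, 7.003, 0.012, 0.0], 'eef_pos': [0.208, -0.642, 0.227], 'ee_rot': [-3.142, 0.0, -2.828], 'force': [0.102, 0.203, -0.293], 'moment': [0.007, 0.048, -0.013], 'width': 0.088}
{'mtx': array([[299.20782348,   0.        , 259.65912187],
       [  0.        , 299.20782348, 193.90897865],
       [  0.        ,   0.        ,   1.        ]]), 'origin': array([ 0.13536422, -0.66471864,  0.38355658]), 'rotation': array([-2.84934021e-01,  7.07579292e-04,  1.88425497e+00])} -0.0188
scene 223 [ 0.48729723 -0.0917145   0.03845908]
bar 108 [ 0.64038172 -0.13186359] [ 0.95033414 -0.31123147] 0.07561860294099199
plate ((0.5466866493225098, -0.15419435501098633), (0.2256574183702469, 0.2771349549293518), 75.13949584960938)
side 483 [ 0.47550716 -0.07262283  0.03163188]
bar 138 [ 0.63111084 -0.1282459 ] [-0.95985015  0.28051326] 0.07566704039263483
plate ((0.5592001676559448, -0.114222452044487), (0.1383371353149414, 0.2789430320262909), 75.30281066894531)
```

Request:
drive_tool(targets=[[0.33, 0.54, 0, 0, 0, 0.98], [0.33, 0.54, 0, 0, 0, 0.98], [0.33, 0.54, 0, 0, 0, 0.98], [0.33, 0.54, 0, 0, 0, 0.98], [0.33, 0.54, 0, 0, 0, 0.98]], claw=0.6)

```text
t: 1.62
eef_pos: [0.2747, -0.5333, 0.2267]
ee_rot: [-3.141, -0.0, -2.311]
force: [-0.4, 0.1, -0.2]
width: 0.0526
```

Request:
drive_tool(targets=[[0.33, 0.54, 0, 0, 0, 0.98], [0.33, 0.54, 0, 0, 0, 0.98], [0.33, 0.54, 0, 0, 0, 0.98], [0.33, 0.54, 0, 0, 0, 0.98], [0.33, 0.54, 0, 0, 0, 0.98]])

```text
t: 2.25
eef_pos: [0.3407, -0.4253, 0.2267]
ee_rot: [-3.141, -0.0, -1.798]
force: [0.2, 0.1, 0.2]
width: 0.0526
```

Request:
drive_tool(targets=[[0.33, 0.54, 0, 0, 0, 0.98], [0.33, 0.54, 0, 0, 0, 0.98], [0.33, 0.54, 0, 0, 0, 0.98], [0.33, 0.54, 0, 0, 0, 0.98], [0.33, 0.54, 0, 0, 0, 0.98]])

```text
t: 2.88
eef_pos: [0.4067, -0.3173, 0.2268]
ee_rot: [-3.141, -0.0, -1.285]
force: [0.5, -0.2, -0.3]
width: 0.0527
```

Request:
drive_tool(targets=[[0.33, 0.54, 0, 0, 0, 0.98], [0.33, 0.54, 0, 0, 0, 0.98], [0.33, 0.54, 0, 0, 0, 0.98], [0.33, 0.54, 0, 0, 0, 0.98], [0.33, 0.54, 0, 0, 0, 0.98]])

```text
t: 3.5
eef_pos: [0.4727, -0.2093, 0.2268]
ee_rot: [-3.141, -0.0, -0.772]
force: [-0.3, 0.0, -0.2]
width: 0.0526
```

Request:
drive_tool(targets=[[0.33, 0.54, 0, 0, 0, 0.98], [0.33, 0.54, 0, 0, 0, 0.98], [0.33, 0.54, 0, 0, 0, 0.98], [0.33, 0.54, 0, 0, 0, 0.98], [0.33, 0.54, 0, 0, 0, 0.98]])

```text
t: 4.12
eef_pos: [0.5387, -0.1013, 0.2267]
ee_rot: [-3.141, -0.0, -0.259]
force: [0.8, 0.5, 0.8]
width: 0.0525
```

```bash
python3 - <<'E'
from h import *
cal=arm.get_calibration("wrist")
im,d=arm.grab_frame("wrist"); np.savez("w1.npz",im=im,d=d); P=cloud("wrist",d,cal); np.save("w1P.npy",P)
for t in ("dock","lock_head","cam_grip","module_grip","module"):
    print(t,[(np.round(w("wrist",r["point"],cal),4).tolist(),np.round(px("wrist",w("wrist",r["point"],cal),cal)).tolist(),round(r["score"],2)) for r in arm.landmark_of(t,"wrist")][:3])
def part(n,lo,hi,c,r):
    m=(P[...,2]>lo)&(P[...,2]<hi)&(np.hypot(P[...,0]-c[0],P[...,1]-c[1])<r)&(d>0)
    q=P[m][:,:2].astype(np.float32); print(n,m.sum(),cv2.minAreaRect(q),P[m][:,2].mean(),np.argwhere(m).mean(0))
part("fin",.060,.075,(.483,-.09),.05); part("bar",.064,.08,(.635,-.131),.05)
part("body",.032,.045,(.487,-.09),.07)
part("disc/housing",.036,.048,(.635,-.131),.07)
save("w1.png",im,1.4)
E
```

```text
dock [([0.5656, -0.1102, -0.0013], [261.0, 144.0], 0.81)]
lock_head [([0.6327, -0.1306, 0.0005], [263.0, 86.0], 0.59)]
cam_grip [([0.6284, -0.1312, 0.061], [266.0, 87.0], 0.88), ([0.5662, -0.1099, -0.0009], [261.0, 144.0], 0.58)]
module_grip [([0.4833, -0.0856, 0.0552], [259.0, 224.0], 0.87)]
module [([0.4892, -0.0872, 0.0104], [259.0, 206.0], 0.88)]
fin 561 ((0.48625218868255615, -0.08920073509216309), (0.01986621879041195, 0.03950989991426468), 75.1864013671875) 0.0646126937503405 [222.96256684 261.89839572]
bar 657 ((0.6343758702278137, -0.13053399324417114), (0.01227527018636465, 0.049614451825618744), 71.77030944824219) 0.06974662680260829 [ 79.60882801 264.00152207]
body 1982 ((0.49265560507774353, -0.09178332984447479), (0.05948031321167946, 0.08470304310321808), 73.97830200195312) 0.037073662082277685 [209.30676085 261.52169526]
disc/housing 5488 ((0.6379014849662781, -0.1316806972026825), (0.09625343233346939, 0.0891379788517952), 75.05133056640625) 0.04169433394470811 [ 72.44715743 263.5555758 ]
```

View pics/w1.png

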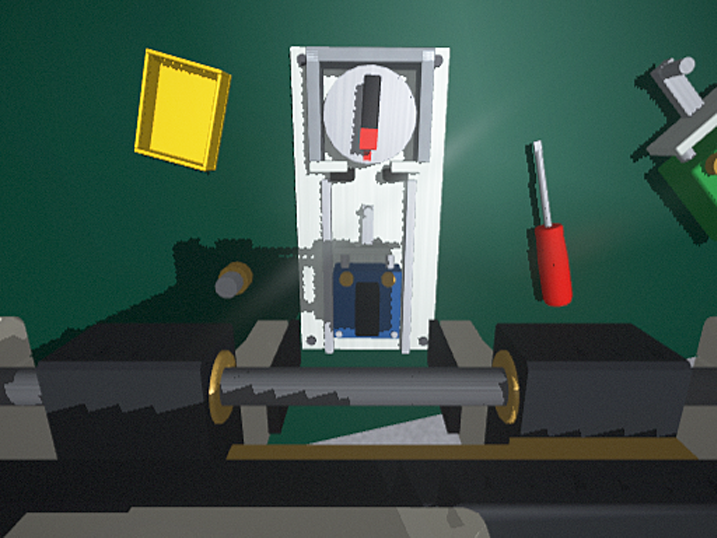

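```bash
python3 - <<'E'
from h import *
z=np.load("w1.npz"); im=z["im"].astype(int); P=np.load("w1P.npy"); d=z["d"]
a=np.deg2rad(-15); ex=np.array([np.cos(a),np.sin(a)]); ey=np.array([-np.sin(a),np.cos(a)])
q=P[...,:2]-np.array([.6344,-.1305]); X=q@ex*1e3; Y=q@ey*1e3; Z=P[...,2]*1e3
# plate edges -> yaw and centre line
m=(abs(Z-8)<4)&(im.min(-1)>110)&(abs(X+70)<140)&(abs(Y)<75)
for x0 in range(-190,60,25):
    s=m&(abs(X-x0)<6); 
    if s.sum()>20: print(x0,s.sum(),np.percentile(Y[s],[0.5,99.5]).round(1))
print("rails")
for x0 in range(-170,-50,15):
    s=(abs(Z-18)<3)&(abs(X-x0)<7)&(abs(Y)<48); 
    L=Y[s&(Y>25)];Rr=Y[s&(Y<-25)]
    if len(L)>5 and len(Rr)>5: print(x0,len(L),L.min().round(1),L.max().round(1),len(Rr),Rr.max().round(1),Rr.min().round(1))
print("bolt: per x, y range/z of pts above plate, |Y|<14")
for x0 in range(-130,-60,4):
    s=(Z>13)&(abs(X-x0)<2)&(abs(Y)<14)&(d>0)
    if s.sum(): print(x0,s.sum(),Y[s].min().round(1),Y[s].max().round(1),np.median(Z[s]).round(1),Z[s].max().round(1))
E
```

```text
-190 238 [-58.6  64.8]
-165 201 [-64.2  64.5]
-140 242 [-64.2  63.7]
-115 376 [-64.2  64.3]
-90 761 [-64.   64.5]
-65 883 [-64.   64.5]
-40 442 [-64.7  64.5]
-15 227 [-64.8  63.9]
10 207 [-64.9  63.9]
35 341 [-64.7  63.9]
rails
-170 67 33.3 41.3 61 -32.5 -40.6
-155 60 34.1 41.1 60 -33.1 -40.0
-140 56 34.0 40.7 66 -32.6 -40.8
-125 69 26.1 40.4 67 -26.1 -40.2
-110 70 25.9 41.1 75 -25.2 -40.8
-95 73 33.1 41.0 72 -32.7 -40.5
-80 67 32.9 40.6 68 -33.3 -40.8
-65 70 33.7 40.1 82 -32.8 -40.6
bolt: per x, y range/z of pts above plate, |Y|<14
-130 79 -13.4 13.1 36.8 43.7
-126 169 -13.8 13.5 29.1 42.1
-110 67 -13.4 13.0 35.5 38.0
-106 138 -13.7 13.4 32.2 37.9
-102 24 -4.1 4.6 19.0 20.7
-98 25 -4.1 4.6 18.6 19.8
-94 28 -4.1 4.6 18.7 20.0
-90 27 -4.0 4.6 18.9 19.9
-86 24 -4.0 4.6 18.7 19.8
-82 20 -3.9 4.7 18.8 20.2
-78 1419 -14.0 14.0 319.5 338.3
-74 7940 -14.0 14.0 332.1 341.2
-70 1910 -14.0 14.0 307.9 310.6
-66 4 -13.7 11.1 306.6 307.5
```

Request:
drive_tool(targets=[[-0.264, 0.06, -0.5, 0, 0, -0.04], [-0.264, 0.06, -0.5, 0, 0, 0], [-0.264, 0.06, -0.5, 0, 0, 0], [-0.264, 0.06, -0.5, 0, 0, 0], [-0.264, 0.06, -0.5, 0, 0, 0]])

```text
t: 5.05
eef_pos: [0.4849, -0.0906, 0.1262]
ee_rot: [-3.141, -0.001, -0.268]
force: [-0.5, 0.0, -0.9]
width: 0.0526
```

Request:
drive_tool(targets=[[0, 0, -0.4, 0, 0, 0], [0, 0, -0.4, 0, 0, 0], [0, 0, -0.4, 0, 0, 0], [0, 0, -0.4, 0, 0, 0], [0, 0, -0.38, 0, 0, 0]])

```text
t: 5.68
eef_pos: [0.4853, -0.0907, 0.0471]
ee_rot: [-3.141, -0.0, -0.268]
force: [0.5, -0.1, 0.6]
width: 0.0526
```

```bash
python3 - <<'E'
from h import *
s=arm.get_state(); print(s["t"],s["eef_pos"].round(4) if hasattr(s["eef_pos"],"round") else s["eef_pos"],s["ee_rot"],s["force"])
cal=arm.get_calibration("wrist")
im,d=arm.grab_frame("wrist"); P=cloud("wrist",d,cal)
save("w2.png",im,1.4)
a=np.deg2rad(-15.15); ex=np.array([np.cos(a),np.sin(a)]); ey=np.array([-np.sin(a),np.cos(a)])
q=P[...,:2]-np.array([.6344,-.1305]); X=q@ex*1e3; Y=q@ey*1e3; Z=P[...,2]*1e3
e=np.array(s["eef_pos"][:2])-np.array([.6344,-.1305]); print("tcp XY",e@ex*1e3,e@ey*1e3)
for n,lo,hi,xr,yr in (("bar",64,78,(-40,40),30),("fin",60,72,(-190,-110),14),("pin+rod",14,26,(-103,-60),12),("plate",30,42,(-125,-95),32)):
    m=(Z>lo)&(Z<hi)&(X>xr[0])&(X<xr[1])&(abs(Y)<yr)&(d>0)
    if m.sum()>5: print(n,m.sum(),np.percentile(X[m],[1,99]).round(1),np.percentile(Y[m],[1,99]).round(1),cv2.minAreaRect(np.stack([X[m],Y[m]],1).astype(np.float32)))
E
```

```text
5.675 [ 0.4853 -0.0907  0.0471] [-3.14146742e+00 -3.82506920e-04 -2.68080186e-01] [ 0.47389819 -0.11628668  0.55856206]
tcp XY -154.28899118686905 -0.5410122611000525
fin 1658 [-173.5 -134.4] [-8.9 10.7] ((-154.27366638183594, 0.9685592651367188), (19.82701301574707, 40.44049072265625), 89.0466079711914)
pin+rod 717 [-102.5  -71.4] [-4.1  5.4] ((-87.17292785644531, 0.6972155570983887), (31.642471313476562, 9.643428802490234), 0.13123656809329987)
plate 1206 [-111.2 -105.1] [-27.5  28.8] ((-108.2761459350586, 0.45209503173828125), (57.94050979614258, 6.335034370422363), 89.6221923828125)
```

View pics/w2.png

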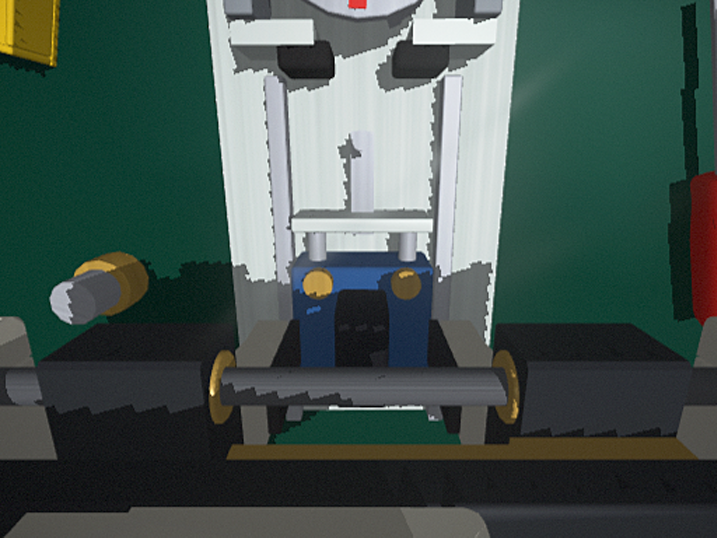

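Request:
drive_tool(targets=[[0.01, 0.032, -0.05, 0, 0, 0.02], [0, 0, -0.05, 0, 0, 0]])

```text
t: 5.98
eef_pos: [0.4864, -0.0888, 0.044]
ee_rot: [-3.141, -0.001, -0.265]
force: [-0.6, -0.5, 0.5]
width: 0.0525
```

Request:
drive_tool(targets=[[0, 0, 0, 0, 0, 0], [0, 0, 0, 0, 0, 0], [0, 0, 0, 0, 0, 0], [0, 0, 0, 0, 0, 0]], claw=0, newtons=15)

```text
t: 6.48
eef_pos: [0.4859, -0.0888, 0.0435]
ee_rot: [3.141, -0.0, -0.264]
force: [-0.5, -0.4, 1.8]
width: 0.0202
```

Request:
drive_tool(targets=[[0.12, -0.0345, 0, 0, 0, 0], [0.12, -0.0345, 0, 0, 0, 0], [0.12, -0.0345, 0, 0, 0, 0], [0.12, -0.0345, 0, 0, 0, 0], [0.12, -0.0345, 0, 0, 0, 0]])

```text
t: 7.1
eef_pos: [0.5087, -0.0958, 0.0435]
ee_rot: [3.141, 0.002, -0.264]
force: [-5.4, 2.0, 9.2]
width: 0.0199
```

Request:
drive_tool(targets=[[0.12, -0.0345, 0, 0, 0, 0], [0.12, -0.0345, 0, 0, 0, 0], [0.12, -0.0345, 0, 0, 0, 0], [0, 0, 0, 0, 0, 0]])

```text
t: 7.6
eef_pos: [0.5239, -0.1, 0.0435]
ee_rot: [3.141, 0.001, -0.264]
force: [-3.4, 0.0, 3.9]
width: 0.0197
```

```bash
cat > chk.py <<'E'
from h import *
s=arm.get_state(); a=np.deg2rad(-15.15); ex=np.array([np.cos(a),np.sin(a)]); ey=np.array([-np.sin(a),np.cos(a)])
f=np.array(s["force"]); e=np.array(s["eef_pos"])-np.array([.6344,-.1305,0]); print("t",s["t"],"tcp",e[:2]@ex*1e3,e[:2]@ey*1e3,e[2]*1e3,"rot",np.rad2deg(s["ee_rot"]),"F",f[:2]@ex,f[:2]@ey,f[2],"w",s["width"])
def look(png=None):
    cal=arm.get_calibration("wrist"); im,d=arm.grab_frame("wrist"); P=cloud("wrist",d,cal)
    if png: save(png,im,1.4)
    q=P[...,:2]-np.array([.6344,-.1305]); X=q@ex*1e3; Y=q@ey*1e3; Z=P[...,2]*1e3; 
    for n,lo,hi,xr,yr in (("bar",64,78,(-40,40),30),("fin",60,72,(-190,-80),14),("pin",14,26,(-63,-22),7),("plate",32,41,(-125,-49),26),("gaskets",10,45,(-57,-40),33)):
        m=(Z>lo)&(Z<hi)&(X>xr[0])&(X<xr[1])&(abs(Y)<yr)&(d>0)
        if m.sum()>5: print(n,m.sum(),np.percentile(X[m],[1,99]).round(1),np.percentile(Y[m],[1,99]).round(1),cv2.minAreaRect(np.stack([X[m],Y[m]],1).astype(np.float32)))
E
python3 -c "
from chk import *
look('w3.png')"
```

```text
t 7.6 tcp -114.60439195996227 0.5540548520537972 43.50834497175693 rot [ 1.79969188e+02  5.41629936e-02 -1.51447808e+01] F -3.2569983976575774 -0.8770616557155201 3.85207982810101 w 0.01972762105584624
bar 2218 [-24.9  -0.1] [-5.3  7. ] ((-12.284945487976074, 0.7669014930725098), (12.414491653442383, 25.552284240722656), 86.76591491699219)
fin 1951 [-133.8  -94.8] [-13.3  13.1] ((-114.34991455078125, 0.054874420166015625), (27.91629409790039, 39.72946548461914), 89.86399841308594)
pin 706 [-62.9 -36.3] [-3.9  5.7] ((-49.03769302368164, 0.9636330604553223), (27.82343864440918, 9.873140335083008), 0.8238965272903442)
plate 3055 [-107.4  -49.6] [-25.6  25.6] ((-79.14060974121094, -0.0065097808837890625), (51.97125244140625, 60.2535514831543), 89.97417449951172)
gaskets 1987 [-56.4 -40. ] [-31.7  32. ] ((-48.51272201538086, 0.001331329345703125), (65.99227905273438, 16.941604614257812), 89.98595428466797)
```

View pics/w3.png

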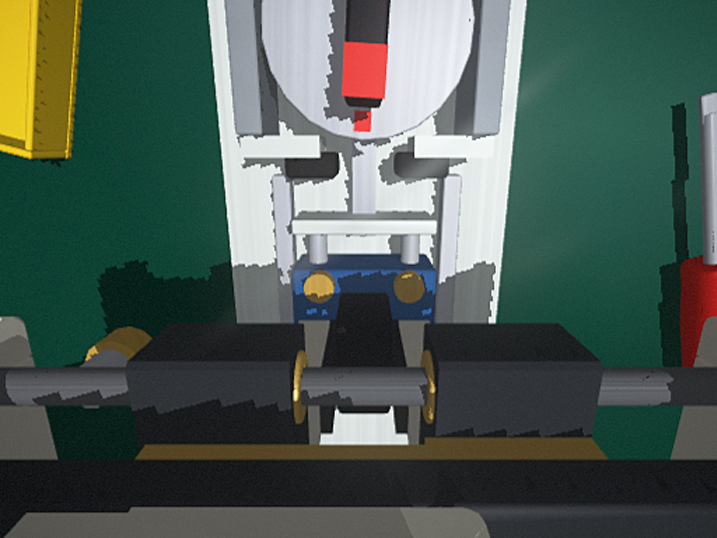

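Request:
drive_tool(targets=[[0, 0, 0, 0, 0, 0], [0, 0, 0, 0, 0, 0]], claw=0.35)

```text
t: 7.9
eef_pos: [0.5245, -0.0997, 0.0433]
ee_rot: [-3.141, -0.0, -0.264]
force: [-0.0, 1.0, -0.1]
width: 0.0296
```

Request:
drive_tool(targets=[[0, 0, 0, 0, 0, 0], [0, 0, 0, 0, 0, 0], [0, 0, 0, 0, 0, 0]], claw=0, newtons=10)

```text
t: 8.28
eef_pos: [0.5243, -0.0998, 0.0433]
ee_rot: [-3.142, 0.0, -0.264]
force: [-0.5, -0.5, -1.4]
width: 0.0201
```

Request:
drive_tool(targets=[[0.036, -0.01, 0, 0, 0, 0], [0.036, -0.01, 0, 0, 0, 0], [0.036, -0.01, 0, 0, 0, 0], [0, 0, 0, 0, 0, 0]])

```text
t: 8.78
eef_pos: [0.5287, -0.1011, 0.0433]
ee_rot: [3.141, -0.0, -0.264]
force: [-1.7, -0.1, 0.6]
width: 0.02
```

Request:
drive_tool(targets=[[0.024, -0.0065, 0, 0, 0, 0], [0.024, -0.0065, 0, 0, 0, 0], [0.024, -0.0065, 0, 0, 0, 0], [0.024, -0.0065, 0, 0, 0, 0], [0, 0, 0, 0, 0, 0]])

```text
t: 9.4
eef_pos: [0.5327, -0.102, 0.0433]
ee_rot: [-3.142, -0.0, -0.264]
force: [-1.4, -0.0, -1.0]
width: 0.02
```

```bash
python3 chk.py
```

```text
t 9.4 tcp -105.58434128496083 0.8976917453188772 43.29459410193137 rot [-1.79996095e+02 -1.54641730e-02 -1.51420073e+01] F -1.3111645512471215 -0.3573866803497211 -1.0260684568333869 w 0.019954170865218283
```

Request:
drive_tool(targets=[[0.012, -0.0033, 0, 0, 0, 0], [0.012, -0.0033, 0, 0, 0, 0], [0, 0, 0, 0, 0, 0]])

```text
t: 9.78
eef_pos: [0.5336, -0.1023, 0.0433]
ee_rot: [-3.142, -0.0, -0.264]
force: [-1.1, 0.4, -0.8]
width: 0.0199
```

Request:
drive_tool(targets=[[0.012, -0.0033, 0, 0, 0, 0], [0, 0, 0, 0, 0, 0]])

```text
t: 10.02
eef_pos: [0.534, -0.1024, 0.0433]
ee_rot: [-3.142, -0.0, -0.264]
force: [-0.3, -0.3, -2.6]
width: 0.0199
```

Request:
drive_tool(targets=[[0.012, -0.0033, 0, 0, 0, 0], [0, 0, 0, 0, 0, 0]])

```text
t: 10.28
eef_pos: [0.5345, -0.1025, 0.0433]
ee_rot: [-3.142, -0.0, -0.264]
force: [-1.3, 0.6, -1.8]
width: 0.02
```

Request:
drive_tool(targets=[[0.012, -0.0033, 0, 0, 0, 0], [0, 0, 0, 0, 0, 0]])

```text
t: 10.52
eef_pos: [0.535, -0.1027, 0.0433]
ee_rot: [-3.142, -0.0, -0.264]
force: [0.2, 0.6, -3.8]
width: 0.0198
```

Request:
drive_tool(targets=[[0.012, -0.0033, 0, 0, 0, 0], [0, 0, 0, 0, 0, 0]])

```text
t: 10.78
eef_pos: [0.5354, -0.1028, 0.0433]
ee_rot: [3.142, 0.0, -0.264]
force: [0.0, 0.6, -3.5]
width: 0.0199
```

```bash
python3 -c "
from chk import *
look('w4.png')"
```

```text
t 10.775 tcp -102.79969197920248 0.8306026122156265 43.315461035618384 rot [ 1.79998776e+02  1.04951176e-03 -1.51396646e+01] F -0.11819437007498276 0.549828304663126 -3.513322555105444 w 0.019908357475961848
bar 3049 [-24.4  11.6] [-6.  7.] ((-6.343345642089844, 0.37062549591064453), (12.450981140136719, 37.25522232055664), 86.48112487792969)
fin 1964 [-122.5  -83.4] [-13.5  13. ] ((-103.2452163696289, -0.4093894958496094), (40.9173469543457, 27.889389038085938), 2.5723493099212646)
pin 524 [-54.5 -36.9] [-5.8  6. ] ((-45.722503662109375, -0.014064311981201172), (17.820762634277344, 13.529586791992188), 0.45709097385406494)
plate 3064 [-95.5 -49.1] [-25.7  25.7] ((-73.31151580810547, -0.020904541015625), (51.94142150878906, 48.62734603881836), 89.9715805053711)
gaskets 2857 [-56.7 -40.2] [-31.4  31.5] ((-48.494102478027344, -0.004833221435546875), (16.991540908813477, 65.99121856689453), 0.0172059815376997)
```

View pics/w4.png

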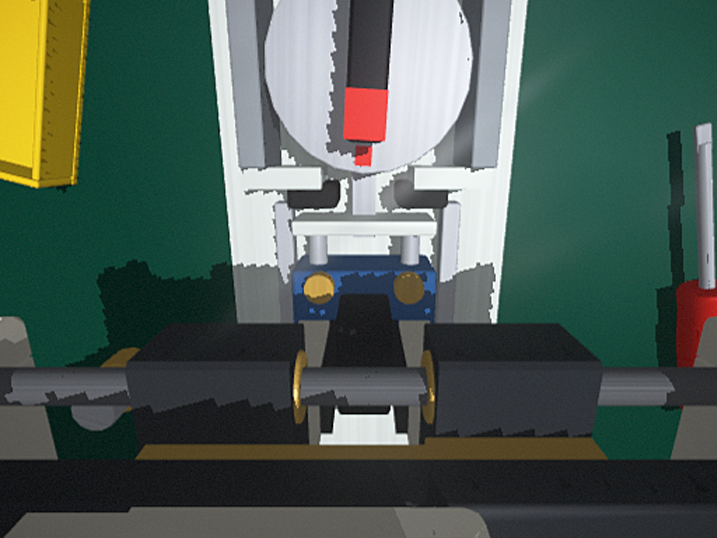

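Request:
drive_tool(targets=[[0.012, -0.0033, 0, 0, 0, 0], [0, 0, 0, 0, 0, 0]])

```text
t: 11.08
eef_pos: [0.5355, -0.1029, 0.0433]
ee_rot: [3.141, 0.001, -0.264]
force: [-2.6, 1.3, -1.5]
width: 0.0199
```

Request:
drive_tool(targets=[[0.012, -0.0033, 0, 0, 0, 0], [0, 0, 0, 0, 0, 0]])

```text
t: 11.32
eef_pos: [0.5356, -0.103, 0.0433]
ee_rot: [3.141, 0.001, -0.264]
force: [-4.2, 2.2, 1.4]
width: 0.0198
```

Request:
drive_tool(targets=[[0.012, -0.0033, 0, 0, 0, 0], [0, 0, 0, 0, 0, 0]])

```text
t: 11.58
eef_pos: [0.5356, -0.1031, 0.0433]
ee_rot: [3.141, 0.002, -0.264]
force: [-7.0, 4.0, 2.9]
width: 0.02
```

```bash
python3 chk.py
```

```text
t 11.575 tcp -102.51611279959359 0.6760709388209946 43.326798891168664 rot [ 1.79981047e+02  1.11661100e-01 -1.51532708e+01] F -7.8101931483710825 2.0515315352586683 2.854892836972145 w 0.020037624349384095
```

Request:
drive_tool(targets=[[0, 0, 0, 0, 0, 0], [0, 0, 0, 0, 0, 0], [0, 0, 0.3, 0, 0, 0], [0, 0, 0.6, 0, 0, 0], [0, 0, 0.6, 0, 0, 0]], claw=0.4)

```text
t: 12.2
eef_pos: [0.5372, -0.1033, 0.1049]
ee_rot: [-3.142, -0.001, -0.264]
force: [0.5, 0.5, -0.4]
width: 0.0352
```

Request:
drive_tool(targets=[[0.49, -0.136, 0, 0, 0, -0.11], [0.49, -0.136, 0, 0, 0, -0.11], [0.49, -0.136, 0, 0, 0, -0.11], [0.49, -0.136, 0, 0, 0, -0.11], [0.49, -0.136, 0, 0, 0, -0.11]])

```text
t: 12.82
eef_pos: [0.6359, -0.1307, 0.1045]
ee_rot: [-3.141, -0.001, -0.322]
force: [0.7, -0.5, 0.3]
width: 0.0351
```

Request:
drive_tool(targets=[[0, 0, 0, 0, 0, 0]])

```text
t: 12.95
eef_pos: [0.6361, -0.1308, 0.1039]
ee_rot: [-3.142, -0.001, -0.322]
force: [-0.5, 0.1, 0.2]
width: 0.0348
```

```bash
python3 -c "
from chk import *
look('w5.png')"
```

```text
t 12.95 tcp 1.69205969311138 0.11416997384735823 103.86851044937944 rot [-1.79997041e+02 -6.06018873e-02 -1.84602792e+01] F -0.5078354921712294 -0.05878855021861874 0.155334860774827 w 0.034847718105516526
bar 1229 [-23.6  25.1] [-6.6  6.8] ((0.36070823669433594, -0.021835803985595703), (12.05051040649414, 50.018455505371094), 86.40824127197266)
fin 6 [-83.4 -82.5] [-6.7  0.4] ((-83.06432342529297, -3.127634048461914), (0.8602513074874878, 7.207834720611572), 3.05442214012146)
pin 91 [-54.8 -52. ] [-6.5  6.2] ((-53.09733963012695, -0.19764280319213867), (3.351085662841797, 12.816167831420898), 0.2873842120170593)
plate 935 [-102.8  -74.2] [-25.7  25.7] ((-76.58223724365234, -0.10136032104492188), (51.95354080200195, 55.36692428588867), 89.58332061767578)
gaskets 511 [-54.8 -40.1] [-21.5  28.2] ((-47.448020935058594, 3.3096961975097656), (14.8710298538208, 52.27132797241211), 0.022444549947977066)
```

View pics/w5.png

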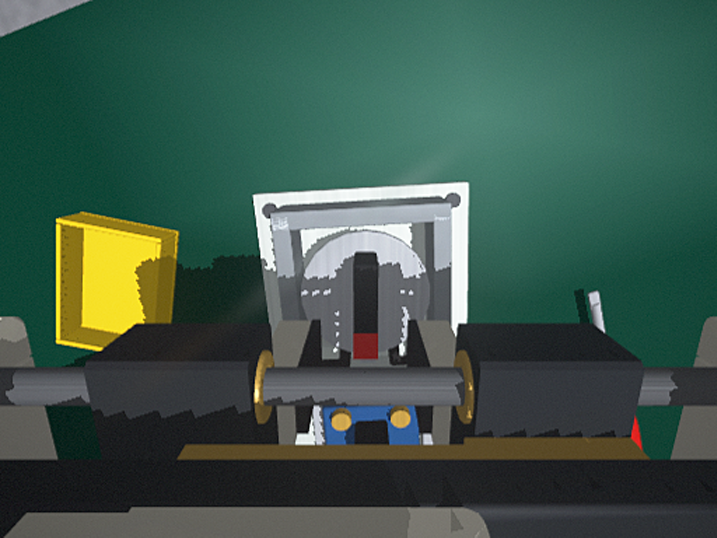

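Request:
drive_tool(targets=[[-0.032, 0.007, -0.35, 0, 0, -0.04], [0, 0, -0.35, 0, 0, 0], [0, 0, -0.35, 0, 0, 0], [0, 0, -0.34, 0, 0, 0], [0, 0, 0, 0, 0, 0]])

```text
t: 13.62
eef_pos: [0.6325, -0.1301, 0.046]
ee_rot: [3.141, 0.003, -0.326]
force: [0.5, 0.9, 0.5]
width: 0.0348
```

Request:
drive_tool(targets=[[0, 0, 0, 0, 0, 0], [0, 0, 0, 0, 0, 0], [0, 0, 0, 0, 0, 0]], claw=0, newtons=50)

```text
t: 14.0
eef_pos: [0.6336, -0.1308, 0.0483]
ee_rot: [3.141, -0.0, -0.326]
force: [0.7, -4.3, 0.3]
width: 0.0117
```

```bash
python3 chk.py; python3 -c "
from h import *
s=arm.get_state();print(s['q'],s['moment'])"
```

```text
t 14.0 tcp -0.74324596046752 -0.49690398678252695 48.32643841941607 rot [ 1.79956712e+02 -2.61162478e-02 -1.86654349e+01] F 1.83139144097447 -4.010396324151522 0.29942724243154206 w 0.011714922469410124
[ 0.09797472  0.46928173 -0.26072707  0.00117584 -0.84068302  1.14626395] [-1.14854956 -0.42966305  0.01208556]
```

Request:
drive_tool(targets=[[0.01, -0.01, 0, 0, 0, -0.5], [0.005, 0, 0, 0, 0, -1], [0, 0, 0, 0, 0, -1], [0, 0, 0, 0, 0, -1], [0, 0, 0, 0, 0, -1]])

```text
t: 14.62
eef_pos: [0.6339, -0.1304, 0.0483]
ee_rot: [-3.141, 0.0, -0.801]
force: [-1.6, 2.6, 1.8]
width: 0.0117
```

```bash
python3 chk.py; python3 -c "
from h import *
s=arm.get_state();print(s['q'],s['moment'])"
```

```text
t 14.625 tcp -0.48971752870602664 0.0072897178428862315 48.323207336207794 rot [-1.79986629e+02  5.43932874e-03 -4.58765605e+01] F -2.2009054881484986 2.1277970660311585 1.7547114982464271 w 0.011661247893504617
[ 9.79220866e-02  4.69822517e-01 -2.59161187e-01 -2.94464344e-04
 -8.41689152e-01  6.72373358e-01] [0.57687253 0.78527479 0.00870386]
```

Request:
drive_tool(targets=[[0, 0, 0, 0, 0, -1], [0, 0, 0, 0, 0, -1], [0, 0, 0, 0, 0, -1], [0, 0, 0, 0, 0, -1], [0, 0, 0, 0, 0, -1]])

```text
t: 15.25
eef_pos: [0.6345, -0.13, 0.0483]
ee_rot: [-3.14, 0.0, -1.324]
force: [0.2, 2.4, 0.0]
width: 0.0115
```

Request:
drive_tool(targets=[[0, 0, 0, 0, 0, -1], [0, 0, 0, 0, 0, -1], [0, 0, 0, 0, 0, -1], [0, 0, 0, 0, 0, -1], [0, 0, 0, 0, 0, -1]])

```text
t: 15.88
eef_pos: [0.6352, -0.13, 0.0483]
ee_rot: [-3.14, 0.001, -1.847]
force: [1.9, 1.4, -1.2]
width: 0.0119
```

```bash
python3 chk.py; python3 -c "
from h import *
s=arm.get_state();print(s['q'],s['moment'])"
```

```text
t 15.875 tcp 0.6084411089957583 0.6608546021530141 48.346903989843234 rot [-1.79885332e+02  5.72242389e-02 -1.05852016e+02] F 1.4718021254103217 1.9000502277557434 -1.2320395602204814 w 0.011889191186140837
[ 9.82944793e-02  4.70298659e-01 -2.58256742e-01 -2.63736735e-04
 -8.40012883e-01 -3.74789544e-01] [ 0.60135223 -0.56996054  0.07713986]
```

Request:
drive_tool(targets=[[0, 0, 0, 0, 0, -1], [0, 0, 0, 0, 0, -1], [0, 0, 0, 0, 0, -1], [0, 0, 0, 0, 0, -1], [0, 0, 0, 0, 0, -1]])

```text
t: 16.5
eef_pos: [0.6357, -0.1303, 0.0484]
ee_rot: [-3.139, 0.002, -2.371]
force: [3.5, -0.3, -3.0]
width: 0.0115
```

Request:
drive_tool(targets=[[0, 0, 0, 0, 0, -1], [0, 0, 0, 0, 0, -1], [0, 0, 0, 0, 0, -1], [0, 0, 0, 0, 0, -1], [0, 0, 0, 0, 0, -1]])

```text
t: 17.12
eef_pos: [0.636, -0.1309, 0.0484]
ee_rot: [-3.14, 0.003, -2.895]
force: [5.5, -3.6, -4.4]
width: 0.0115
```

```bash
python3 chk.py; python3 -c "
from h import *
s=arm.get_state();print(s['q'],s['moment'])"
```

```text
t 17.125 tcp 1.6644423368442045 0.06273692978701025 48.387693057295486 rot [-179.92096315    0.19059236 -165.84377154] F 6.208474518158913 -2.0221151401110817 -4.41787171779683 w 0.011450107095860038
[ 9.74373707e-02  4.70845069e-01 -2.57757888e-01  1.16720715e-03
 -8.38698770e-01 -1.42194188e+00] [-1.28453063 -1.82530353  0.16470692]
```

Request:
drive_tool(targets=[[0.01, -0.007, 0, 0, 0, -1], [0.01, 0, 0, 0, 0, -1], [0, 0, 0, 0, 0, -1], [0, 0, 0, 0, 0, -1], [0, 0, 0, 0, 0, -0.5]])

```text
t: 17.75
eef_pos: [0.636, -0.1315, 0.0483]
ee_rot: [-3.141, 0.002, 2.918]
force: [3.4, -4.1, -3.0]
width: 0.0121
```

Request:
drive_tool(targets=[[0, 0, 0, 0, 0, -0.2], [0, 0, 0, 0, 0, -0.2], [0, 0, 0, 0, 0, 0]])

```text
t: 18.12
eef_pos: [0.6361, -0.1315, 0.0484]
ee_rot: [-3.141, 0.002, 2.878]
force: [2.6, -4.1, -1.7]
width: 0.0118
```

```bash
python3 chk.py; python3 -c "
from h import *
s=arm.get_state();print(s['q'],s['moment'])"
```

```text
t 18.125 tcp 1.854609128794807 -0.5287930069764614 48.37117767015954 rot [-1.79991616e+02  1.34957008e-01  1.64917494e+02] F 3.5456696415099396 -3.291456262054537 -1.6960445774800927 w 0.011820016737594313
[ 9.64967049e-02  4.71704957e-01 -2.56316698e-01  1.29673137e-03
 -8.40621928e-01 -1.93139648e+00] [-1.58688996 -0.99803636 -0.01991837]
```

Request:
drive_tool(targets=[[0, 0, 0, 0, 0, -0.15], [0, 0, 0, 0, 0, -0.15], [0, 0, 0, 0, 0, 0]])

```text
t: 18.5
eef_pos: [0.6361, -0.1315, 0.0484]
ee_rot: [-3.141, 0.002, 2.848]
force: [3.2, -4.7, -2.4]
width: 0.0115
```

```bash
python3 chk.py; python3 -c "
from h import *
s=arm.get_state();print(s['q'][5],s['moment'])"
```

```text
t 18.5 tcp 1.8667716810488861 -0.5739178882090905 48.3600151302203 rot [-1.79969887e+02  1.29970728e-01  1.63202368e+02] F 4.3540922748967965 -3.6599153157757165 -2.36272566399515 w 0.011520607139947228
-1.961830671990456 [-1.61586494 -0.99329787  0.78487187]
```

Request:
drive_tool(targets=[[0, 0, 0, 0, 0, 0.1], [0, 0, 0, 0, 0, 0], [0, 0, 0, 0, 0, 0], [0, 0, 0.3, 0, 0, 0], [0, 0, 0.6, 0, 0, 0]], claw=0.4)

```text
t: 19.12
eef_pos: [0.6343, -0.1308, 0.0839]
ee_rot: [-3.141, -0.002, 2.857]
force: [0.2, 0.0, 0.9]
width: 0.0349
```

Request:
drive_tool(targets=[[0, 0, 0.8, 0, 0, 0], [0, 0, 0.8, 0, 0, 0], [0.4, -0.1, 0.6, 0, 0, 0], [0.4, -0.1, 0.4, 0, 0, 0], [0, 0, 0, 0, 0, 0]])

```text
t: 19.75
eef_pos: [0.6683, -0.139, 0.1898]
ee_rot: [3.141, 0.003, 2.857]
force: [-1.0, -0.2, -0.9]
width: 0.0351
```

```bash
python3 -c "
from chk import *
look('w6.png')"
```

```text
t 19.75 tcp 34.95960943329712 0.655822578845107 189.8160260591158 rot [179.95251921   0.18460362 163.7105374 ] F -0.897857216026902 -0.4894154266947662 -0.8541409760460865 w 0.035120887390144635
bar 692 [-25.1  23.2] [-6.3  5.6] ((-0.5980453491210938, -0.4206695556640625), (50.13001251220703, 12.04024887084961), 0.6577820777893066)
fin 1106 [-116.3  -80.6] [-8.5 11.6] ((-98.53260040283203, 1.440016746520996), (37.189910888671875, 19.938541412353516), 2.5773046016693115)
pin 117 [-57.4 -36.3] [-4.7  6.4] ((-46.93804168701172, 6.4849853515625e-05), (12.468978881835938, 21.056808471679688), 89.0248794555664)
plate 2436 [-124.6  -49.5] [-25.6  25.7] ((-87.0101547241211, -0.046764373779296875), (76.0169448852539, 51.82854080200195), 0.13259968161582947)
gaskets 827 [-56.6 -40.1] [-31.1  31.8] ((-48.27616882324219, -0.023143768310546875), (16.819406509399414, 65.96881866455078), 0.314922034740448)
```

View pics/w6.png

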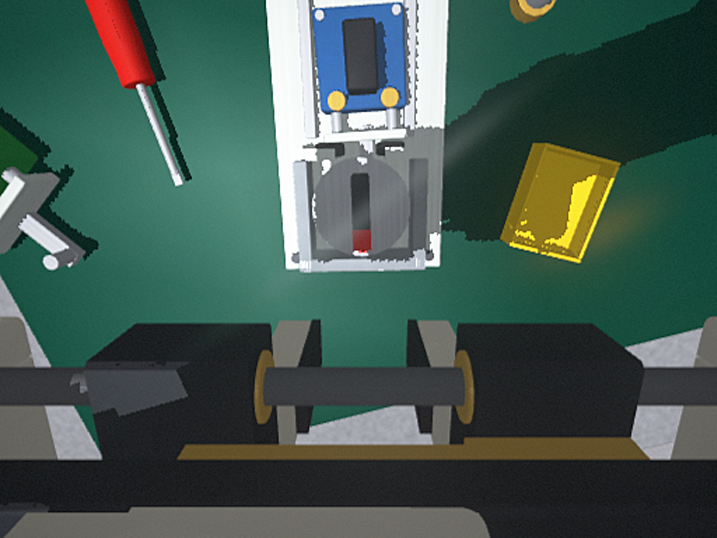

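Request:
drive_tool(targets=[[-0.5, 0.13, 0, 0, 0, 0], [-0.5, 0.13, 0, 0, 0, 0], [-0.3, 0.08, 0, 0, 0, 0], [0, 0, 0, 0, 0, 0]])

```text
t: 20.3
eef_pos: [0.6142, -0.125, 0.188]
ee_rot: [3.142, 0.0, 2.858]
force: [-0.6, -0.9, 0.7]
width: 0.0348
```

```bash
python3 - <<'E'
from chk import *
cal=arm.get_calibration("wrist"); im,d=arm.grab_frame("wrist"); P=cloud("wrist",d,cal)
q=P[...,:2]-np.array([.6344,-.1305]); X=q@ex*1e3; Y=q@ey*1e3; Z=P[...,2]*1e3
for n,lo,hi,xr,yr in (("bar",66,78,(-40,40),20),("fintop",63,69,(-140,-60),20),("bodytop",35,40.5,(-150,-60),40),("plate",34,40,(-69,-40),29)):
    m=(Z>lo)&(Z<hi)&(X>xr[0])&(X<xr[1])&(abs(Y)<yr)&(d>0)
    if m.sum()>5: print(n,m.sum(),np.percentile(X[m],[.5,99.5]).round(1),np.percentile(Y[m],[1,99]).round(1),cv2.minAreaRect(np.stack([X[m],Y[m]],1).astype(np.float32)))
for yy in (-22,-15,15,22):
    print("profile y",yy,[(x,np.median(Z[(abs(X-x)<1)&(abs(Y-yy)<3)]).round(0)) for x in range(-72,-36,2) if ((abs(X-x)<1)&(abs(Y-yy)<3)).sum()>2])
m=(X>-150)&(X<45)&(abs(Y)<60)&(Z<90); r,c=np.where(m); print(r.min(),r.max(),c.min(),c.max())
save("w7.png",im[max(0,r.min()):r.max()+1,c.min():c.max()+1],3)
E
```

```text
t 20.3 tcp -20.966582281907062 0.030727761430575783 187.97387641884933 rot [1.79995978e+02 6.05455409e-04 1.63742274e+02] F -0.3683201377019586 -1.0212179443128697 0.6807337844572744 w 0.034794258106022435
bar 605 [-25.7  23.5] [-6.3  5.9] ((-1.072305679321289, -0.30031394958496094), (49.637664794921875, 12.146841049194336), 0.6263889670372009)
fintop 975 [-116.7  -77.7] [-8.3 11.2] ((-97.1348876953125, 1.4713258743286133), (39.66788101196289, 19.835294723510742), 2.63938307762146)
bodytop 2764 [-132.   -68.7] [-28.3  31. ] ((-100.24584197998047, 1.2776565551757812), (63.75273513793945, 59.807403564453125), 2.5686867237091064)
plate 420 [-68.8 -40.1] [-27.3  28.3] ((-54.43998718261719, 0.07219886779785156), (56.64133834838867, 28.852149963378906), 89.99412536621094)
profile y -22 [(-72, np.float64(40.0)), (-70, np.float64(37.0)), (-68, np.float64(36.0)), (-64, np.float64(17.0)), (-62, np.float64(268.0)), (-60, np.float64(271.0)), (-58, np.float64(275.0)), (-56, np.float64(275.0)), (-54, np.float64(276.0)), (-52, np.float64(276.0)), (-50, np.float64(276.0)), (-48, np.float64(291.0)), 
[... 805 characters left out ...]
0)), (-52, np.float64(269.0)), (-50, np.float64(270.0)), (-48, np.float64(295.0)), (-46, np.float64(292.0)), (-44, np.float64(280.0)), (-42, np.float64(34.0)), (-40, np.float64(34.0)), (-38, np.float64(33.0))]
profile y 22 [(-72, np.float64(43.0)), (-70, np.float64(43.0)), (-68, np.float64(27.0)), (-66, np.float64(26.0)), (-64, np.float64(26.0)), (-62, np.float64(26.0)), (-60, np.float64(269.0)), (-58, np.float64(272.0)), (-56, np.float64(270.0)), (-54, np.float64(271.0)), (-52, np.float64(271.0)), (-50, np.float64(273.0)), (-48, np.float64(289.0)), (-46, np.float64(291.0)), (-44, np.float64(281.0)), (-42, np.float64(295.0)), (-40, np.float64(268.0)), (-38, np.float64(264.0))]
51 241 200 315
```

View pics/w7.png

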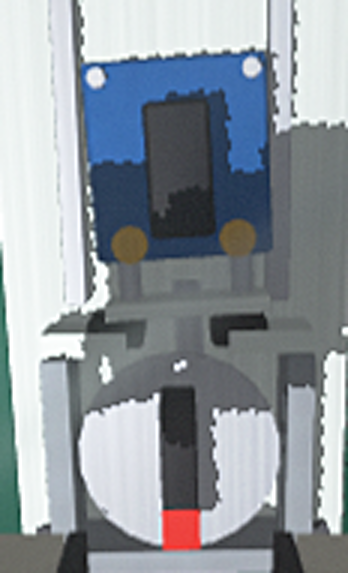

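```bash
python3 - <<'E'
from chk import *
for c in ("wrist","side","scene"):
    cal=arm.get_calibration(c); im,d=arm.grab_frame(c); P=cloud(c,d,cal)
    q=P[...,:2]-np.array([.6344,-.1305]); X=q@ex*1e3; Y=q@ey*1e3; Z=P[...,2]*1e3
    b=(Z>66)&(Z<78)&(np.hypot(X,Y)<32); f=(Z>63)&(Z<69)&(abs(X+98)<30)&(abs(Y)<16)
    if b.sum()>5: print(c,"bar",b.sum(),cv2.minAreaRect(np.stack([X[b],Y[b]],1).astype(np.float32)))
    if f.sum()>5: print(c,"fin",f.sum(),cv2.minAreaRect(np.stack([X[f],Y[f]],1).astype(np.float32)))
    for yy in (-22,-16,16,22):
        print(c,yy,[(x,int(np.median(Z[s])),int(Z[s].max())) for x in range(-68,-34,2) for s in [(abs(X-x)<1)&(abs(Y-yy)<3)&(Z<90)] if s.sum()>1])
    if c=="side":
        u,v=px(c,[.59,-.119,.03]).astype(int); save("s2.png",im[v-60:v+60,u-70:u+70],5)
E
```

```text
t 20.35 tcp -20.237433309648967 0.10474108385448887 187.99074748137033 rot [1.79995534e+02 2.27547611e-02 1.63741873e+02] F 0.07115274598972979 0.3543146207630358 0.5760070305605082 w 0.03516915529848725
wrist bar 602 ((-0.9482936859130859, -0.3665494918823242), (49.738136291503906, 12.095266342163086), 0.8779476881027222)
wrist fin 979 ((-97.14631652832031, 1.4128055572509766), (39.84864044189453, 19.806568145751953), 2.6295979022979736)
wrist -22 [(-68, 35, 37), (-66, 25, 25), (-64, 16, 25), (-62, 15, 26), (-60, 23, 26), (-58, 6, 24), (-56, 6, 25), (-54, 20, 36), (-52, 33, 36), (-50, 35, 36), (-48, 35, 36), (-46, 33, 35), (-44, 33, 34), (-42, 34, 35), (-40, 34, 35), (-38, 34, 35), (-36, 34, 35)]
wrist -16 [(-68, 42, 44), (-66, 26, 26), (-64, 25, 27), (-62, 26, 27), (-60, 25, 27), (-58, 25, 27), (-56, 26, 27), (-54, 26, 32), (-52, 35, 36), (-50, 35, 37), (-48, 35, 36), (-46, 33, 35), (-44, 33, 35), (-42, 33, 34), (-40, 33, 35), (-38, 33, 34), (-36, 34, 35)]
wrist 16 [(-66, 6, 7), (-64, 6, 7), (-62, 6, 7), (-60, 6, 7), (-58, 6, 8), (-56, 6, 7), (-54, 28, 36), (-52, 36, 37), (-50, 35,
[... 996 characters left out ...]
499145507812, 1.2354364395141602), (12.461165428161621, 53.18865966796875), 89.89254760742188)
scene fin 63 ((-93.62647247314453, 3.0157008171081543), (19.33338737487793, 40.9329948425293), 89.68028259277344)
scene -22 [(-68, 39, 40), (-66, 27, 37), (-64, 17, 29), (-62, 33, 37), (-48, 33, 38), (-46, 36, 37), (-42, 35, 36)]
scene -16 [(-66, 40, 44), (-64, 30, 41), (-62, 31, 36), (-60, 26, 42), (-48, 37, 37), (-46, 38, 39), (-42, 40, 40), (-40, 34, 35)]
scene 16 [(-68, 38, 40), (-66, 27, 36), (-64, 20, 22), (-48, 35, 36), (-46, 34, 36), (-44, 32, 34), (-40, 33, 35)]
scene 22 [(-68, 41, 46), (-66, 33, 47), (-64, 36, 45), (-62, 27, 31), (-50, 36, 39), (-46, 36, 38), (-44, 33, 37), (-38, 33, 35)]
```

View pics/s2.png

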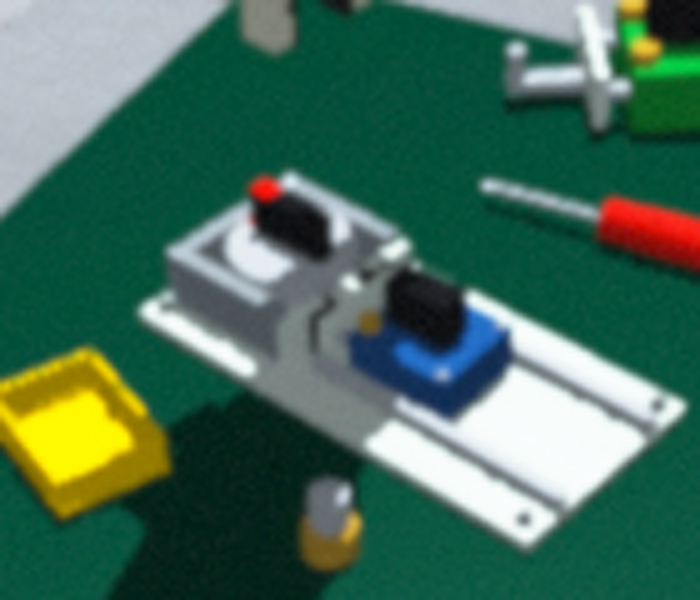

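```bash
python3 -c "
from station import arm
print(arm.job_done())"
```

```text
the job is handed in; nothing more can be done
None
```

I slid the blue module in by its fin until the bolt bottomed in the cam. I then let go, turned the cam's bar clockwise about half a turn to its stop, let go again, backed off and handed the job in. It finished at about 20 s of the 72 s, with the arm clear of everything.

**Bolt:** it met the cam after about 52 mm of slide. The push read 7.8 N at the wrist, against the 13 N limit.

**Cam:** at the end of the turn the wrist moment rose to about 0.78 N m, more than the cam's own 0.3 N m. I take that as the stop. The bar's red end now points away from the module. The picture puts the bar within about 1° of half a turn; I turned back 0.6° while opening the jaws, so it may sit slightly off the stop.

**Module:** its fin is now 96–97 mm from the cam's axis, against about 102.5 mm before the turn. That is a draw of roughly 6 mm, as expected. The front plate's face reads about 1.5–3 mm past the gasket's free face, so the gasket is compressed. I had no direct reading of the gasket's load.

**What disagreed:** the wrist and side cameras show the module sitting about 2.6° askew in its rail play, while the scene camera shows it nearly straight. I left it as it was. The three cameras also differ by 1–4 mm in absolute position, so I compared only distances relative to the bar.

**Bystanders:** I touched none of them. The screwdriver, terminator and tray look unmoved in the last picture, though I did not measure them again.

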